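Set up the twin-stone sharpening stand and put the kit case away

TASK

Set up the knife-sharpening stand: lay one of the two large whetstones across each of its two beds, long sides facing the jaws, and then turn the hexagonal turnbuckle sleeve in the middle of the stand until it goes tight and both jaws grip their stones firmly. Put every slim slip stone that is lying on the counter into the open stone case, and shut its lid, pressing the far edge down past the spring catch until it clicks. Leave the jars, mug, pepper mill and spatula where they are.

Things in the scene. Friction and masses are not known exactly. Their poses are not given: they have to be found in the camera images.
- stand: Oak sharpening stand, fixed, 310 mm long (x, along the spindle) x 184 mm (y); origin on the counter under its middle, z up. Two blocks (x 55 to 120 mm each side) carry the stone beds, 68 mm high. Between them, x -55 to 55 mm, an open well down to the counter holds the turnbuckle sleeve. An oak rail (30 mm high, y = +-80 to 92 mm) runs along each side.
- bed_near (a point): On the near (-x) bed's surface, under the centre of a gripped stone (stand x = -93 mm); axes as the stand's. Two steel stops on the inner side (faces at x = -63 mm) and the jaw's two cheeks outside stand 19 mm above the bed at y = +-45 to 75 mm; the 90 mm between them is open for fingers. Up to 12 mm play on the jaw's side: put a stone down centred 2 to 5 mm towards the jaw.
- bed_far (a point): The same for the far (+x) bed, stand x = +93 mm; the stops' faces are at x = +63 mm, the jaw outside at +x.
- sleeve_mid (a point): Centre of the turnbuckle sleeve: a hexagonal steel bar, 36 mm across flats, 60 mm long, on the spindle axis 54 mm above the counter. Its frame turns with it: x along the spindle, +-y square to one pair of flats (a pair every 60 degrees). Grip it across flats, turn by tilting the tool about the spindle, let go, take it again 60 degrees back. Opened under 65 mm, fingers clear the counter.
- sleeve (a joint): Turn of the sleeve, rad, right-handed about the stand's +x (its top moves to the stand's -y). Each rad draws both jaws in 4 mm at once. 0 = jaws open, starts at 0 to 0.8. Pads touch the stones at 3.0, press 8 N at 3.5 and are fully squeezed at 4.0, where it goes tight; end stop 4.1. Takes 0.25 to 0.4 N m; stays where left; turning back opens the jaws.
- jaw_near_face (a point): Middle of the near jaw's rubber pad face, at bed height, axes as the stand's. Fully open it is 72 mm outward of the stops (a stone is 60 mm wide). The pads yield up to 4 mm, 4 N per mm.
- jaw_far_face (a point): The same for the far jaw.
- whet_a: Large whetstone of a thick dark and a thin pale layer, 150 x 60 x 25 mm (x, y, z), 0.4 to 0.65 kg. Origin at its centre. Lies flat on the counter; either face may be up, and either large stone may go in either bed.
- whet_b: The other large whetstone, the same in all respects.
- slip_a: Slim plain slip stone, 110 x 30 x 20 mm (x, y, z), 0.16 kg, origin at its centre. Lies flat on the counter. May be absent.
- slip_b: Slim slip stone, the same as slip_a. May be absent.
- slip_c: Slim slip stone, the same as slip_a. May be absent.
- case: Open wooden stone case, fixed, 155 (x) x 215 (y) x 52 mm high, walls 6 mm. Origin on the counter under its middle. The lid is hinged on its +x rim, away from the stand; a steel spring catch stands on the middle of its -x side (44 mm wide, x = -88 to -104 mm, top 66 mm above the counter). Three slip stones fit side by side, length along x, 60 mm apart in y.
- case_floor (a point): Middle of the case's inner floor, 6 mm above the counter; axes as the case's. Inner space 143 x 203 mm.
- lid_hinge (a point): Middle of the lid's hinge line, which runs along the case's y axis, 52.5 mm above the counter; axes as the case's.
- lid_edge (a point): Where to press: mid-width on the lid's outer face (the top when shut), 150 mm from the hinge line, 12 mm in from the far edge. Moves with the lid; axes the case's when shut. Lid: flat wooden panel 215 mm wide, 6 mm thick, with a 40 mm wide steel tongue reaching 7 mm past its far edge; 0.35 kg.
- lid (a joint): Lid angle, rad: 0 shut, grows as it opens, 1.57 upright, end stop 1.95; starts at 1.7 to 1.9, leaning back. Pushed from behind past upright it sinks by itself, damped (1 to 2 s), and comes to rest ajar on the catch at about 0.06. About 8 to 10 N on the far edge pushes the tongue past the catch; it clicks and stays below 0.01.
- honey_a: Honey jar, 72 mm across, 95 mm high, origin under its middle. A bystander.
- honey_b: Honey jar, 72 mm across, 95 mm high, origin under its middle. A bystander.
- mug: White mug, 80 mm across, 90 mm high, origin under its middle. A bystander.
- mill: Dark wooden pepper mill, 56 mm across, 165 mm high, origin under its middle. A bystander.
- spatula: Wooden spatula, 260 mm long, lying flat. A bystander.
Things that resemble listed ones, but are neither listed nor needed, are in the scene too. Leave any yellow look-alike of the slip_a alone.

How it is judged:
On the way, in this order (a step that is already met when the one before it is completed fails the run):
1. one large whetstone lies across each bed of the stand (((x of whet_a in the frame of bed_near between -0.014 and 0.014 m and y of whet_a in the frame of bed_near between -0.02 and 0.02 m and z of whet_a in the frame of bed_near between 0.008 and 0.0165 m and angle between the x axis of each of whet_a, whet_b and the y axis of stand, either way round below 0.12 rad and x of whet_b in the frame of bed_far between -0.014 and 0.014 m and y of whet_b in the frame of bed_far between -0.02 and 0.02 m and z of whet_b in the frame of bed_far between 0.008 and 0.0165 m) or (x of whet_a in the frame of bed_far between -0.014 and 0.014 m and y of whet_a in the frame of bed_far between -0.02 and 0.02 m and z of whet_a in the frame of bed_far between 0.008 and 0.0165 m and angle between the x axis of each of whet_a, whet_b and the y axis of stand, either way round below 0.12 rad and x of whet_b in the frame of bed_near between -0.014 and 0.014 m and y of whet_b in the frame of bed_near between -0.02 and 0.02 m and z of whet_b in the frame of bed_near between 0.008 and 0.0165 m))), for 0.2 s.
2. the sleeve is turned until both jaws grip their stones with more than 7 N (((x of whet_a in the frame of bed_near between -0.014 and 0.014 m and y of whet_a in the frame of bed_near between -0.02 and 0.02 m and z of whet_a in the frame of bed_near between 0.008 and 0.0165 m and angle between the x axis of each of whet_a, whet_b and the y axis of stand, either way round below 0.12 rad and x of whet_b in the frame of bed_far between -0.014 and 0.014 m and y of whet_b in the frame of bed_far between -0.02 and 0.02 m and z of whet_b in the frame of bed_far between 0.008 and 0.0165 m and contact force between whet_a and jaw_near above 7 N and contact force between whet_b and jaw_far above 7 N) or (x of whet_a in the frame of bed_far between -0.014 and 0.014 m and y of whet_a in the frame of bed_far between -0.02 and 0.02 m and z of whet_a in the frame of bed_far between 0.008 and 0.0165 m and angle between the x axis of each of whet_a, whet_b and the y axis of stand, either way round below 0.12 rad and x of whet_b in the frame of bed_near between -0.014 and 0.014 m and y of whet_b in the frame of bed_near between -0.02 and 0.02 m and z of whet_b in the frame of bed_near between 0.008 and 0.0165 m and contact force between whet_a and jaw_far above 7 N and contact force between whet_b and jaw_near above 7 N))), for 0.2 s.
At the end, for the whole second after the job is handed in: A large whetstone lies flat in each bed (within 20 mm along and 14 mm across, square to within 0.12 rad), each gripped by its jaw with more than 7 N; every slip stone present is inside the case; the lid is clicked shut (below 0.02 rad); everything at rest (((x of whet_a in the frame of bed_near between -0.014 and 0.014 m and y of whet_a in the frame of bed_near between -0.02 and 0.02 m and z of whet_a in the frame of bed_near between 0.008 and 0.0165 m and angle between the x axis of each of whet_a, whet_b and the y axis of stand, either way round below 0.12 rad and x of whet_b in the frame of bed_far between -0.014 and 0.014 m and y of whet_b in the frame of bed_far between -0.02 and 0.02 m and z of whet_b in the frame of bed_far between 0.008 and 0.0165 m and contact force between whet_a and jaw_near above 7 N and contact force between whet_b and jaw_far above 7 N) or (x of whet_a in the frame of bed_far between -0.014 and 0.014 m and y of whet_a in the frame of bed_far between -0.02 and 0.02 m and z of whet_a in the frame of bed_far between 0.008 and 0.0165 m and angle between the x axis of each of whet_a, whet_b and the y axis of stand, either way round below 0.12 rad and x of whet_b in the frame of bed_near between -0.014 and 0.014 m and y of whet_b in the frame of bed_near between -0.02 and 0.02 m and z of whet_b in the frame of bed_near between 0.008 and 0.0165 m and contact force between whet_a and jaw_far above 7 N and contact force between whet_b and jaw_near above 7 N)) and x of slip_a in the frame of case between -0.075 and 0.075 m and y of slip_a in the frame of case between -0.105 and 0.105 m and z of slip_a in the frame of case between 0 and 0.052 m and x of slip_b in the frame of case between -0.075 and 0.075 m and y of slip_b in the frame of case between -0.105 and 0.105 m and z of slip_b in the frame of case between 0 and 0.052 m and x of slip_c in the frame of case between -0.075 and 0.075 m and y of slip_c in the frame of case between -0.105 and 0.105 m and z of slip_c in the frame of case between 0 and 0.052 m and linear speed of each of whet_a, whet_b, slip_a, slip_b, slip_c below 0.02 m/s and value of joint lid below 0.02 rad); the robot touches nothing.
It fails at once if a honey jar is pushed more than 30 mm or knocked over (distance of honey_a from where it was at the start of the episode above 0.03 m).
It fails at once if a honey jar is pushed more than 30 mm or knocked over (distance of honey_b from where it was at the start of the episode above 0.03 m).
It fails at once if the mug is pushed more than 30 mm or knocked over (distance of mug from where it was at the start of the episode above 0.03 m).
It fails at once if the pepper mill is pushed more than 30 mm or knocked over (distance of mill from where it was at the start of the episode above 0.03 m).
It fails at once if the spatula is pushed more than 30 mm or knocked over (distance of spatula from where it was at the start of the episode above 0.03 m).
Of slip_a, slip_b, slip_c only 1 to 3 are there at a start; the rules pass over those that are not, and their reading is None.
At some moment in a run one of slip_a, slip_b, slip_c, whet_a, whet_b may be knocked a few centimetres aside while the robot is not near it.
Once in a run the grip may slacken for a moment while it holds something.
It also fails if it takes over 210 s, if anything falls off the work surface, if the arm or the gripper's body presses on something with over 40 N, if the wrist force passes 120 N, or if a joint passes its speed limit or range.

ROBOT

A 6-joint arm with a two-finger parallel gripper is mounted at the origin on the work surface. World frame = base frame: x ahead of the robot, y to its left, z up, the work surface at z = 0. Lengths are in m, angles in rad, forces in N, time in s.
With the tool pointing down it reaches from about 0.375 to 0.925 m from the base axis. Payload 5.7 kg.
Tool frame: the origin (TCP) lies midway between the tips of the shut fingers; the grasp point (between the pads) lies 19 mm behind it; z points along the fingers, x is the direction in which the jaws open and shut, and the axes are right-handed (so a half turn about z gives the same grasp; the last joint's range is limited). The gripper opens to 88 mm and grips with 3 to 60 N. Pads are 20 mm wide; open, the fingers measure 115 mm over their backs; the gripper's body (75 mm by 178 mm) begins 61 mm behind the grasp point.
Start: joints at [-1.301, 0.359, 1.51, -0, 1.272, -0.115], TCP at [0.225, -0.556, 0.223] pointing down, gripper open.
Joint ranges: [-2.97, 2.97], [-1.01, 2.36], [0.21, 2.38], [-0.96, 4.11], [0.2, 2.71], [-2.98, 2.98]. Speed limits (rad/s): [2.39, 2.39, 3.14, 3.14, 3.14, 3.14].

INTERFACE

Orientations are given as a unit quaternion [x, y, z, w].
In Python, from bench import move_ptp, servo_line, goto_joints, move_gripper, sleep, inverse_kinematics, capture, PlanningError, close_job, spot_in, silhouettes, current_clock, current_joint_pos, current_qvel, current_joint_torque, current_position, current_orientation, current_force, current_torque, current_finger_gap gives the robot as it stands. Calls block until the motion is done:
- move_ptp(position, orientation): joint-space move of the TCP to a pose.
- servo_line(position, orientation=None, rate=0.15, contact_N=None): straight line of the TCP; orientation=None keeps the orientation; rate is the mean speed in m/s. With contact_N (N) it stops when the force on the tool has changed by that much, and returns True; else False.
- goto_joints(angles): joint-space move.
- move_gripper(opening): finger opening in m; the grip force is fixed at half the most; returns when the fingers have stopped.
- sleep(seconds).
- inverse_kinematics(position, orientation): joint angles nearest the present ones, or None.
- capture(name): name is "side" or "top"; returns a dict with "image" (384x512x3 uint8, blue, green, red), "range_z" (384x512 float32, m along the optical axis (not along the pixel's ray), 0 where there is no reading), "intrinsics" (3x3 intrinsics, pixels), "R" (3x3) and "t" (3): a world point X has camera coordinates R X + t. Camera axes: x right, y down, z forward; pixel columns grow to the right and rows downward; lengths in m; the calibration is good to about 2 mm. A picture is of the moment at which its call begins.
A pose or a line that the arm cannot do raises PlanningError and nothing moves.
- close_job(): hands the job in, once; it reports no verdict.
Trained networks look in the newest picture that a camera, given by its name, has taken for a name from the list of things; names that differ only in an ending like _2 or _b are one class to them, and where a whole thing is asked for, a point or a joint stands for the part that bears it (a point fixed in the world has none). Each returns a list of dicts, best first, with "conf" (0 to 1); they miss things now and then, are a little off and sometimes report something else, mostly with a low value. They report only what shows in the picture. A call takes as long as a camera call. They do not tell look-alikes from the thing itself.
- spot_in(camera, query): "xy" ([column, row] in pixels, amid what is visible of it).
- silhouettes(camera, query): "region" (384x512 bool, what is visible of it) and "xy" ([column, row] in pixels, amid what is visible of it).
Readings, each from a call of its own:
- current_clock(): time.
- current_joint_pos(): joint angles.
- current_qvel(): joint speeds.
- current_joint_torque(): joint torques, N m.
- current_position(): TCP position.
- current_orientation(): TCP orientation.
- current_force(): force on the tool from outside, world axes, zero at the start.
- current_torque(): the same for the moment, N m.
- current_finger_gap(): finger opening in m.
Only numpy, scipy, OpenCV 4.12 (cv2) and the standard library are available. Lean on these libraries where they do the work, as an engineer would, in place of code of your own. Each camera call takes 0.05 s, during which the arm holds its last target. There are 200 camera calls.

## Working session

There is one attempt and no reset: what is moved stays moved. The work goes in short steps, each a Python script; the robot and the scene stay as the last script left them, time stands still between calls to the robot, and variables do not carry over. Pictures are saved under pics/ and viewed, about 12 in all and at most 16, crops included, and the job is handed in when it is done.

```bash
ls; mkdir -p pics; python3 - <<'E'
from bench import *
import cv2,numpy as np
for c in("top","side"):
    d=capture(c); cv2.imwrite(f"pics/{c}0.png",cv2.resize(d["image"],(800,600),interpolation=cv2.INTER_CUBIC))
    np.savez(f"{c}0.npz",**d)
    print(c,d["intrinsics"].tolist(),(-d["R"].T@d["t"]).round(3),d["R"].round(3).tolist(),(d["range_z"]>0).mean())
    for q in("stand","sleeve_mid","whet_a","slip_a","case","lid_edge","honey_a","mug","mill","spatula","jaw_near_face"):
        print(q,[(np.round(s["xy"]).tolist(),round(s["conf"],2)) for s in spot_in(c,q)])
print(current_clock())
E
```

```text
pics
top [[491.1991785662368, 0.0, 252.24994183549987], [0.0, 491.1991785662368, 198.8469018803782], [0.0, 0.0, 1.0]] [0.422 0.067 1.775] [[-0.015, -1.0, -0.0], [-0.998, 0.015, -0.066], [0.066, -0.001, -0.998]] 0.9958089192708334
stand [([279.0, 186.0], 0.93)]
sleeve_mid [([278.0, 188.0], 0.64), ([278.0, 184.0], 0.49)]
whet_a [([320.0, 141.0], 0.66), ([164.0, 186.0], 0.6), ([214.0, 164.0], 0.59)]
slip_a [([181.0, 233.0], 0.8), ([161.0, 148.0], 0.68), ([216.0, 198.0], 0.6), ([230.0, 232.0], 0.48)]
case [([378.0, 186.0], 0.71), ([116.0, 242.0], 0.71), ([238.0, 125.0], 0.43)]
lid_edge [([401.0, 187.0], 0.56), ([236.0, 128.0], 0.29)]
honey_a [([190.0, 270.0], 0.96), ([115.0, 198.0], 0.77)]
mug [([118.0, 241.0], 0.83)]
mill [([239.0, 128.0], 0.75), ([296.0, 146.0], 0.64), ([278.0, 184.0], 0.18)]
spatula [([320.0, 139.0], 0.56), ([276.0, 188.0], 0.4)]
jaw_near_face []
side [[480.88835444271103, 0.0, 260.3717030892353], [0.0, 480.88835444271103, 190.23183756920076], [0.0, 0.0, 1.0]] [-0.117  0.735  1.125] [[-0.686, -0.728, 0.01], [-0.555, 0.514, -0.655], [0.471, -0.454, -0.756]] 0.9958038330078125
stand [([283.0, 172.0], 0.67), ([230.0, 274.0], 0.3)]
sleeve_mid [([282.0, 165.0], 0.51), ([284.0, 175.0], 0.21)]
whet_a [([173.0, 249.0], 0.84), ([204.0, 196.0], 0.55)]
slip_a [([142.0, 217.0], 0.92), ([230.0, 276.0], 0.59), ([276.0, 242.0], 0.55)]
case [([360.0, 115.0], 0.96)]
lid_edge [([370.0, 93.0], 0.86), ([175.0, 249.0], 0.48)]
honey_a [([131.0, 290.0], 0.94), ([281.0, 173.0], 0.71), ([277.0, 291.0], 0.68)]
mug [([173.0, 328.0], 0.83)]
mill [([202.0, 152.0], 0.62), ([234.0, 273.0], 0.5), ([285.0, 168.0], 0.42)]
spatula [([283.0, 126.0], 0.61), ([174.0, 248.0], 0.25)]
jaw_near_face [([357.0, 117.0], 0.58), ([307.0, 197.0], 0.38)]
1.2
```

View pics/top0.png

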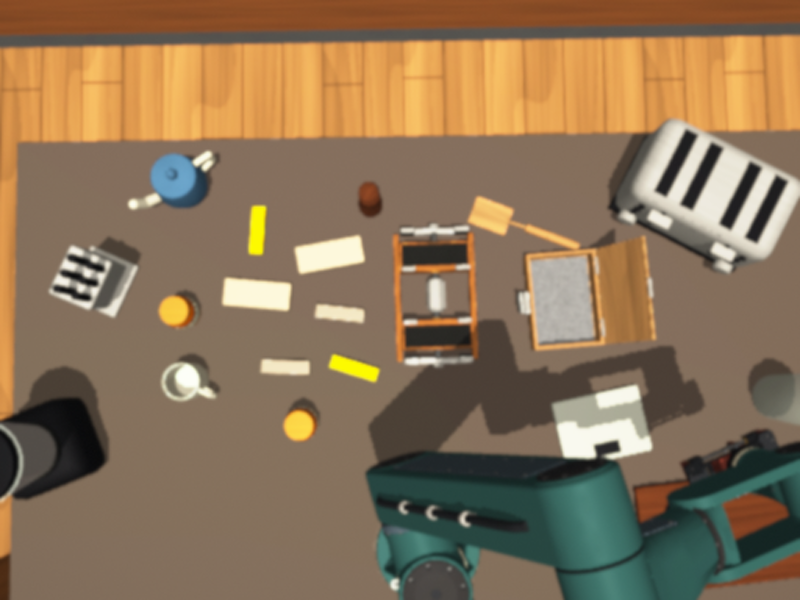

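View pics/side0.png

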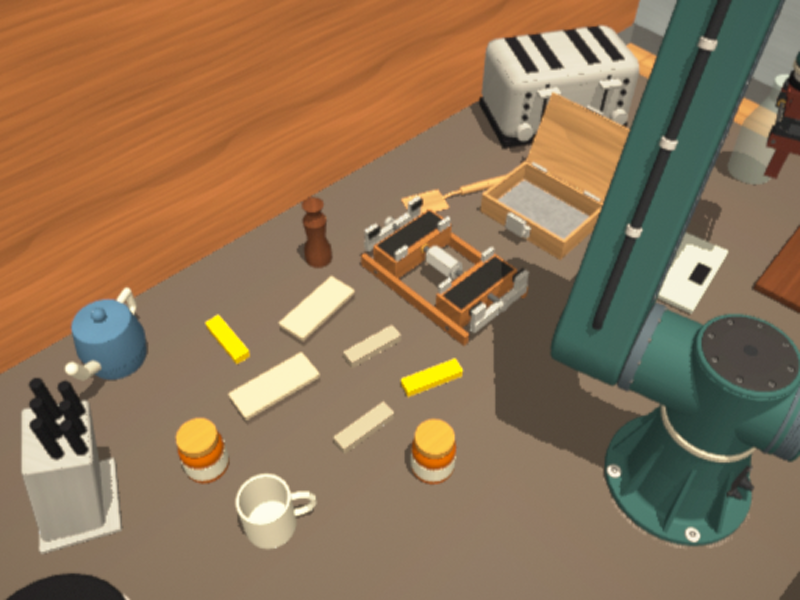

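Top picture (800-px scale): pale whetstones at (330,254) and (256,294), slip stones at (340,313) and (285,367). The yellow look-alikes are at (257,230) and (354,368). The stand is at (436,295) with its spindle along world x. The case is at (565,297) with its lid to the right. Next I measure from the depth of both cameras.

```bash
cat > h.py <<'E'
from bench import *
import cv2,numpy as np
def cloud(d):
    K=d["intrinsics"];z=d["range_z"].astype(float);v,u=np.mgrid[:384,:512]
    P=np.stack([(u-K[0,2])/K[0,0]*z,(v-K[1,2])/K[1,1]*z,z],-1)
    W=(P-d["t"])@d["R"]; W[z<=0]=np.nan
    return W
def blobs(d,hmin=.008,region=None):
    W=cloud(d);m=(W[...,2]>hmin)&(W[...,0]>.2)&(W[...,0]<1.0)&(np.abs(W[...,1])<.9)
    hsv=cv2.cvtColor(d["image"],cv2.COLOR_BGR2HSV)
    n,l,s,c=cv2.connectedComponentsWithStats(m.astype(np.uint8),connectivity=4)
    out=[]
    for i in range(1,n):
        if s[i,4]<60: continue
        k=l==i; p=W[k]; zt=np.percentile(p[:,2],90)
        top=p[p[:,2]>np.median(p[:,2])-.006] 
        (cx,cy),(a,b),an=cv2.minAreaRect(top[:,:2].astype(np.float32)*1000)
        if a<b: a,b,an=b,a,an+90
        out.append(dict(px=c[i].round(),c=np.round([cx,cy],1),L=np.round([a,b],1),yaw=(an+90)%180-90,zm=round(np.median(p[:,2])*1000,1),zt=round(zt*1000,1),hsv=np.median(hsv[k],0),n=s[i,4]))
    return out
E
python3 - <<'E'
from h import *
for c in("top","side"):
    d=dict(np.load(f"{c}0.npz")); W=cloud(d)
    r=(W[...,0]>.4)&(W[...,0]<.9)&(abs(W[...,1])<.5)&(W[...,2]<.004); print(c,"counter z",np.nanmedian(W[r][:,2]),np.nanstd(W[r][:,2]))
    for b in blobs(d): print(*b.values())
d=dict(np.load("top0.npz"));S=dict(np.load("side0.npz"))
crop=cv2.resize(d["image"][120:250,125:275],None,fx=4,fy=4,interpolation=cv2.INTER_CUBIC)
c2=cv2.resize(d["image"][130:250,240:440],None,fx=4,fy=4,interpolation=cv2.INTER_CUBIC)
c3=cv2.resize(S["image"][100:240,220:360],None,fx=4,fy=4,interpolation=cv2.INTER_CUBIC)
cv2.imwrite("pics/c1.png",crop);cv2.imwrite("pics/c2.png",c2);cv2.imwrite("pics/c3.png",c3)
E
```

```text
top counter z -0.0004888202294781233 0.003308838976017166
[452. 125.] [ 779.  -617.1] [315.4 189.5] 61.86204528808594 187.2 194.4 [ 21.  26. 188.] 7334
[113. 116.] [833.5 571.2] [162.9 102.8] -76.11908626556396 108.1 117.6 [102. 119. 187.] 1216
[236. 127.] [789.4 118. ] [44.  41.2] -0.32917022705078125 119.7 159.9 [ 10. 182. 109.] 273
[165. 147.] [731.7 379.6] [108.9  31.2] -3.61309814453125 20.7 26.5 [ 29. 255. 252.] 270
[383. 185.] [ 566.7 -434.2] [214.8  64.3] 2.981466293334961 86.2 188.0 [ 15. 155. 170.] 3401
[279. 188.] [571.6 -27.7] [319.6 159.7] 0.8554237484931946 66.8 77.3 [ 15.  55. 146.] 3065
[211. 162.] [672.  212.9] [150.   61.7] -80.14775466918945 25.3 31.2 [ 25.  33. 253.] 722
[ 59. 178.] [607.8 712.6] [110.2  91.1] -24.308876037597656 198.3 264.4 [ 21.  26. 139.] 1624
[165. 188.] [583.7 380.2] [152.2  60.4] 84.12629699707031 25.5 30.7 [ 25.  34. 253.] 727
[366. 193.] [ 551.4 -340.2] [58.6 28.4] 31.729127883911133 11.4 14.0 [ 19.   15.  182.5] 64
[115. 199.] [543.3 548.9] [60.7 60.4] 72.70597839355469 92.3 99.1 [ 20. 187. 240.] 427
[217. 200.] [537.7 191.6] [108.9  30. 
[... 1678 characters left out ...]
.7 382.7] [151.5  64.6] 83.6791763305664 22.9 26.0 [ 25.  56. 253.] 1181
[276. 241.] [409.9 163.3] [111.5  34.6] 71.78081512451172 17.4 20.9 [ 29. 255. 255.] 413
[ 42. 300.] [606.1 716.5] [111.1  92.7] -26.27780532836914 180.8 260.2 [ 20.  41. 160.] 4844
[232. 273.] [415.2 319.9] [110.2  33.9] 87.30034637451172 17.8 20.7 [ 22.  71. 238.] 471
[129. 288.] [542.2 553.5] [63.5 61.4] 20.686574935913086 81.9 94.9 [ 21. 180. 211.] 1035
[277. 289.] [287.1 281.6] [63.5 59.1] -43.17106246948242 84.1 94.7 [ 21. 179. 218.] 965
[173. 326.] [388.2 526. ] [105.3  81. ] -88.75385296344757 56.5 87.4 [ 21.  62. 212.] 1274
[ 44. 377.] [296.3 787.5] [112.7  26.3] 47.507232666015625 388.9 390.5 [10. 26. 38.] 906
```

View pics/c1.png

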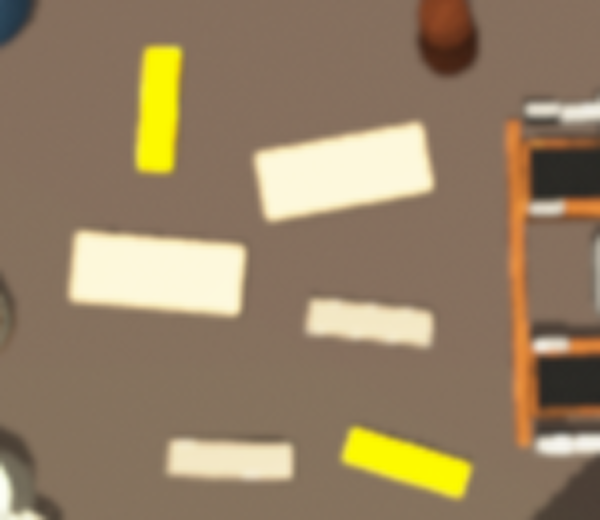

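View pics/c3.png

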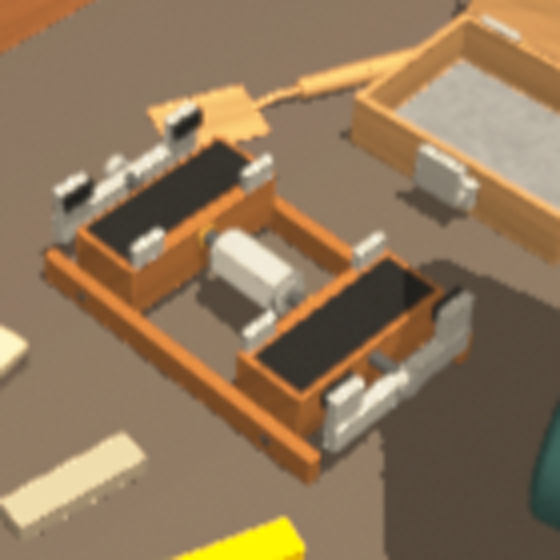

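Both pale 150×60×25 blocks at top px (320,141)·(164,186) ×1.56 are the large whetstones. The two beige 110×30×20 bars are slip stones, and both cameras agree on all four to about 3 mm. The yellow bars are the look-alikes and stay put. Now I fit the stand and case poses.

```bash
cat >> h.py <<'E'
def plane(d,mask,z):
    K=d["intrinsics"];v,u=np.nonzero(mask);r=np.stack([(u-K[0,2])/K[0,0],(v-K[1,2])/K[1,1],np.ones(len(u))],-1)@d["R"]
    C=-d["R"].T@d["t"];return (C+r*((z-C[2])/r[:,2])[:,None])[:,:2]
def rect(p):
    (cx,cy),(a,b),an=cv2.minAreaRect(np.float32(p)*1000)
    if a<b:a,b,an=b,a,an+90
    return np.round([cx,cy,a,b,(an+90)%180-90],1)
E
python3 - <<'E'
from h import *
for c in("top","side"):
    d=dict(np.load(f"{c}0.npz"));W=cloud(d);g=d["image"].max(2)
    R=(abs(W[...,0]-.57)<.18)&(abs(W[...,1]+.026)<.12)
    for n,m in(("dark",R&(g<75)&(W[...,2]>.055)&(W[...,2]<.082)),):
        k,l,s,_=cv2.connectedComponentsWithStats(cv2.erode(m.astype(np.uint8),np.ones((2,2))))
        for i in range(1,k):
            if s[i,4]>80: p=plane(d,l==i,.068);print(c,n,s[i,4],rect(p),p.mean(0).round(4),np.nanmedian(W[l==i][:,2]).round(4))
    m=R&(W[...,2]>.012)&(W[...,2]<.042);print(c,"low",rect(W[m][:,:2]))
    m=R&(W[...,2]>.075);print(c,"high",rect(W[m][:,:2]))
    for x0,x1 in((.42,.44),(.5,.55),(.59,.64),(.66,.72)):
        mm=m&(W[...,0]>x0)&(W[...,0]<x1); q=W[mm]; print("  ",x0,len(q),q[:,:2].min(0).round(3) if len(q) else '',q[:,:2].max(0).round(3) if len(q) else '')
    C=(abs(W[...,0]-.567)<.13)&(W[...,1]<-.24)&(W[...,1]>-.48)
    m=C&(W[...,2]>.042)&(W[...,2]<.058);q=W[m];print(c,"rim",rect(q[:,:2]),np.median(q[:,2]))
    m=C&(W[...,2]>.002)&(W[...,2]<.02)&(abs(W[...,0]-.567)<.1);q=W[m];print(c,"floor",rect(q[:,:2]),np.median(q[:,2]))
    m=C&(W[...,2]>.060);q=W[m];print(c,"lid",rect(q[:,:2]),q[:,2].max(),np.percentile(q[:,1],[1,50,99]).round(3))
    e=q[q[:,2]>.19];print(" lid top",e.mean(0).round(3)) 
E
```

```text
top dark 385 [659.8 -25.8 133.1  35.2  89.1] [ 0.6601 -0.026 ] 0.0685
top dark 418 [476.  -31.  135.6  38.2  89.1] [ 0.4771 -0.0325] 0.069
top low [571.5 -41.5 332.2 227.9   4.4]
top high [572.9 -25.4 299.2 153.3   1. ]
   0.42 89 [ 0.423 -0.104] [0.439 0.045]
   0.5 65 [ 0.501 -0.102] [0.547 0.05 ]
   0.59 68 [ 0.592 -0.1  ] [0.638 0.052]
   0.66 96 [ 0.661 -0.099] [0.72  0.051]
top rim [ 559.4 -324.2  215.4  169.     3.6] 0.0517248705625803
top floor [ 566.1 -326.3  196.5  167.7   -0.9] 0.008163448225979298
top lid [ 561.7 -353.8  225.3  214.6  -86.4] 0.2132140922201826 [-0.462 -0.43  -0.391]
 lid top [ 0.568 -0.454  0.199]
side dark 299 [658.8 -22.5 135.6  35.8 -89.2] [ 0.6602 -0.0233] 0.0664
side dark 446 [476.2 -26.3 138.5  39.4 -89.6] [ 0.4767 -0.0248] 0.0662
side low [567.5 -24.  312.1 188.4   0.7]
side high [571.7 -24.9 304.4 154.1   0.7]
   0.42 124 [ 0.42  -0.104] [0.438 0.05 ]
   0.5 73 [ 0.505 -0.102] [0.518 0.051]
   0.59 69 [ 0.624 -0.101] [0.635 0.053]
   0.66 103 [ 0.7   -0.099] [0.72  0.053]
side rim [ 556.8 -323.4  221.9  170.2    1.7] 0.049434891059871235
side floor [ 566.8 -315.3  190.8  158.     2.7] 0.005636982859973528
side lid [ 570.7 -426.9  204.6   73.5    4. ] 0.20836862982852986 [-0.459 -0.427 -0.393]
 lid top [ 0.573 -0.452  0.197]
```

View pics/c2.png

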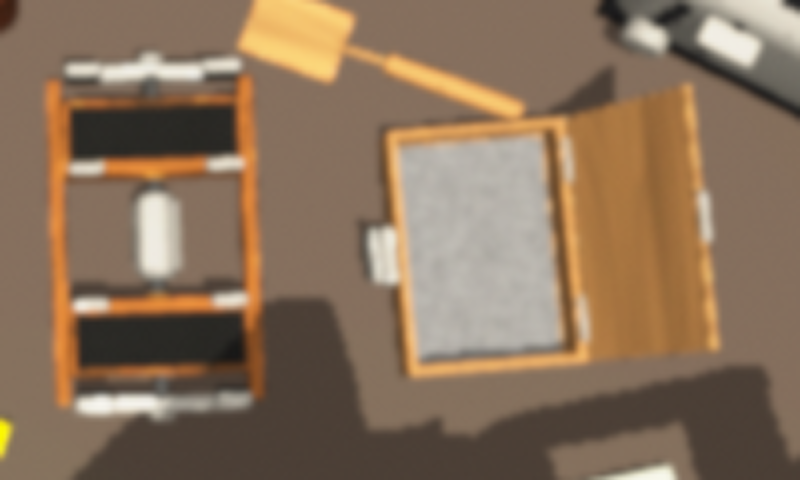

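```bash
cat >> h.py <<'E'
from scipy.spatial.transform import Rotation as Rot
STAND=np.array([.570,-.0255]);SYAW=np.radians(.9)
def down(yaw): return Rot.from_euler('z',yaw)*Rot.from_euler('x',np.pi)
def go(p,yaw):
    for y in(yaw,yaw+np.pi,yaw-np.pi):
        try: move_ptp(list(map(float,p)),down(y).as_quat().tolist());return
        except PlanningError as e: err=e
    raise err
def find(kind):
    """list of (x,y,yaw) m/rad of pale blocks of the size, mean over the cameras seeing each"""
    L,B,H=(150,60,25) if kind=="whet" else (110,30,20); res=[]
    for c in("top","side"):
        for b in blobs(capture(c)):
            if abs(b["L"][0]-L)<14 and abs(b["L"][1]-B)<9 and abs(b["zm"]-H)<6 and b["hsv"][1]<130:
                p=np.r_[b["c"]/1000,np.radians(b["yaw"])]
                for r in res:
                    if np.hypot(*(r[0]-p)[:2])<.015: r.append(p);break
                else: res.append([p])
    out=[]
    for r in res:
        r=np.array(r); y=np.angle(np.exp(2j*r[:,2]).mean())/2
        out.append(np.r_[r[:,:2].mean(0),y]); print(kind,len(r),out[-1].round(3),"spread mm",(np.ptp(r[:,:2],0)*1000).round(1))
    return out
def wrap(a): return (a+np.pi/2)%np.pi-np.pi/2
def pick(s,z=.005,opening=.085,lift=.23):
    yaw=wrap(s[2]+np.pi/2); move_gripper(opening)
    go([s[0],s[1],.2],yaw); servo_line([s[0],s[1],.06],rate=.25)
    hit=servo_line([s[0],s[1],z],rate=.08,contact_N=12); print("hit",hit,"z",round(current_position()[2],4))
    move_gripper(.0); print("gap",round(current_finger_gap(),4))
    servo_line([s[0],s[1],lift],rate=.2); print("gap lifted",round(current_finger_gap(),4),"F",np.round(current_force(),1))
def place(x,y,yaw,z,opening,up=.23,slow=.05):
    go([x,y,up],yaw); print("gap before place",round(current_finger_gap(),4))
    servo_line([x,y,z+.03],rate=.15)
    hit=servo_line([x,y,z],rate=slow,contact_N=6); print("place hit",hit,"z",np.round(current_position(),4),"want",round(z,4))
    move_gripper(opening); servo_line([x,y,up],rate=.2)
def stand_pt(dx,dy=0): return STAND+np.array([np.cos(SYAW)*dx-np.sin(SYAW)*dy,np.sin(SYAW)*dx+np.cos(SYAW)*dy])
E
python3 - <<'E'
from h import *
d=dict(np.load("top0.npz"));K=d["intrinsics"]
for u,v in((390,130),(565,118),(410,375),(590,360)):
    r=np.array([(240+u/4-K[0,2])/K[0,0],(130+v/4-K[1,2])/K[1,1],1])@d["R"];C=-d["R"].T@d["t"];print("case corner",(C+r*((.052-C[2])/r[2])).round(4))
servo_line([.225,-.556,.32],rate=.25)
s=[w for w in find("whet")]
s=min(s,key=lambda w:w[1]) 
pick(s)
p=stand_pt(.0965); place(*p,SYAW,.068+.006,.075)
print(current_clock()); d=capture("side");cv2.imwrite("pics/p1.png",cv2.resize(d["image"][60:300,130:450],(800,600)));find("whet")
E
```

```text
case corner [ 0.6606 -0.2368  0.052 ]
case corner [ 0.6689 -0.3916  0.052 ]
case corner [ 0.4443 -0.2485  0.052 ]
case corner [ 0.455  -0.4066  0.052 ]
whet 2 [ 0.672  0.214 -1.401] spread mm [0.1 1.5]
whet 2 [0.584 0.382 1.466] spread mm [0.3 1.6]
hit False z 0.0051
gap 0.0601
gap lifted 0.0597 F [-0.7 -0.1 -6.7]
gap before place 0.0597
place hit True z [ 0.6655 -0.0239  0.0733] want 0.074
12.5417
whet 2 [0.583 0.382 1.469] spread mm [1.2 2.6]
```

View pics/p1.png

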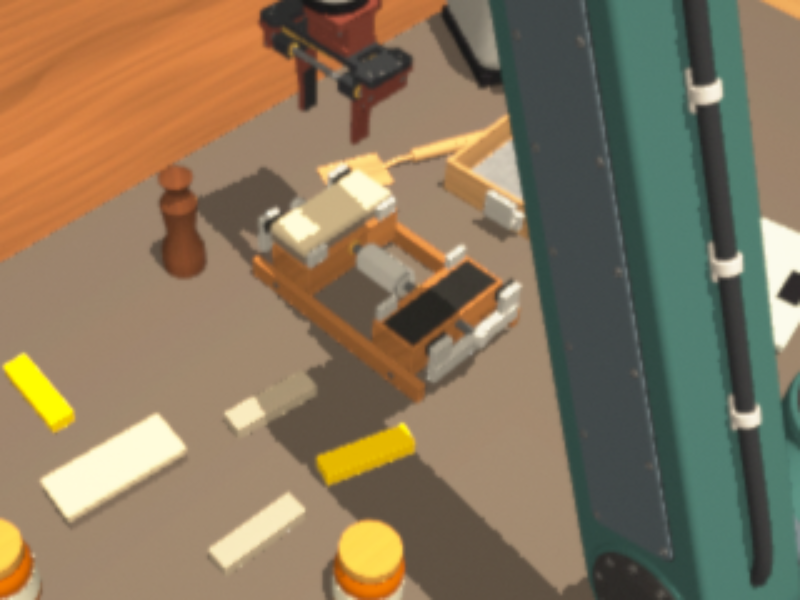

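The picture shows the first stone seated between the stops and the jaw of the far bed (330,213). The second stone is next.

```bash
python3 - <<'E'
from h import *
s=[w for w in find("whet") if w[1]>.1][0]
pick(s)
p=stand_pt(-.0965); place(*p,SYAW,.068+.006,.075)
go([.5,.25,.35],0)
print(current_clock())
for c in("top","side"):
    d=capture(c);W=cloud(d);np.savez(f"{c}1.npz",**d)
    for x in(.4765,.6635):
        m=(abs(W[...,0]-x)<.038)&(abs(W[...,1]+.0255)<.09)&(W[...,2]>.085)&(d["image"].min(2)>60)
        m=cv2.morphologyEx(m.astype(np.uint8),cv2.MORPH_OPEN,np.ones((5,5)))>0
        print(c,x,rect(W[m][:,:2]),np.median(W[m][:,2]).round(4))
find("slip")
d=capture("top");cv2.imwrite("pics/p2.png",cv2.resize(d["image"][110:270,120:333],(800,600)))
E
```

```text
whet 2 [0.583 0.381 1.471] spread mm [0.9 2.9]
hit False z 0.005
gap 0.0597
gap lifted 0.0511 F [-0.8 -0.2  0. ]
gap before place 0.0005
place hit False z [ 0.4735 -0.027   0.0739] want 0.074
24.65
top 0.4765 [0. 0. 0. 0. 0.] nan
top 0.6635 [665.  -22.9 141.8  61.1  89.1] 0.0939
side 0.4765 [0. 0. 0. 0. 0.] nan
side 0.6635 [664.5 -22.3 154.5  65.3 -89. ] 0.0909
slip 2 [0.537 0.194 1.442] spread mm [1.9 3.2]
slip 1 [0.415 0.32  1.519] spread mm [0. 0.]
  return _methods._mean(a, axis=axis, dtype=dtype,
  ret = ret.dtype.type(ret / rcount)
```

View pics/p2.png

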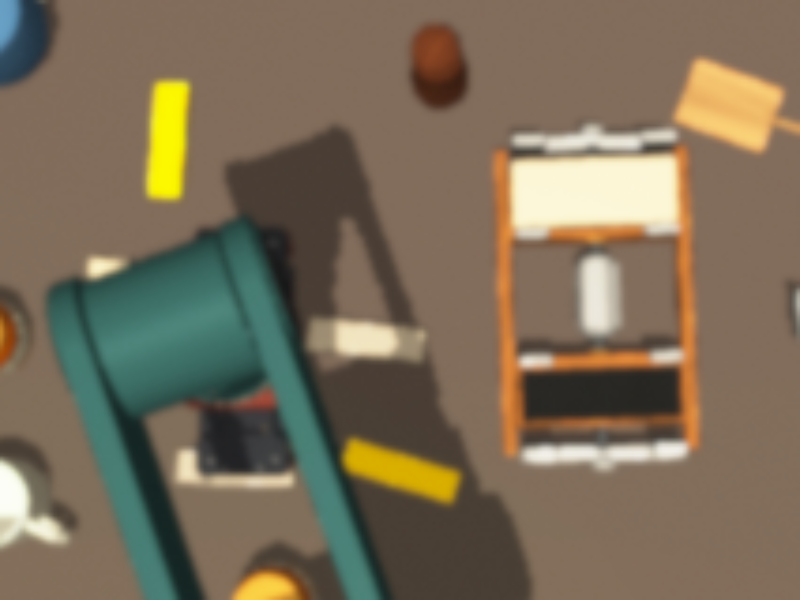

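The grip slackened during the lift and the second stone dropped back near (110,270). I'll move aside, locate it again and repeat, with a guard against a lost grip.

```bash
python3 - <<'E'
from h import *
go([.5,-.2,.35],0)
ws=find("whet"); print(ws)
s=[w for w in ws if w[1]>.1][0]
pick(s)
assert current_finger_gap()>.055
p=stand_pt(-.0965); place(*p,SYAW,.068+.006,.075)
go([.45,-.35,.35],0)
print(current_clock())
for c in("top","side"):
    d=capture(c);W=cloud(d);np.savez(f"{c}1.npz",**d)
    for x in(.4765,.6635):
        m=(abs(W[...,0]-x)<.038)&(abs(W[...,1]+.0255)<.09)&(W[...,2]>.085)&(d["image"].min(2)>60)
        m=cv2.morphologyEx(m.astype(np.uint8),cv2.MORPH_OPEN,np.ones((5,5)))>0
        if m.any(): print(c,x,rect(W[m][:,:2]),np.median(W[m][:,2]).round(4))
find("slip")
E
```

```text
whet 2 [0.58  0.382 1.476] spread mm [0.9 2. ]
[array([0.58035   , 0.3825    , 1.47564764])]
hit False z 0.005
gap 0.0597
gap lifted 0.0594 F [ 0.8 -0.5 -5.4]
gap before place 0.0602
place hit True z [ 0.4727 -0.0269  0.0733] want 0.074
38.4167
top 0.4765 [473.1 -29.2 147.6  60.  -89.1] 0.0937
top 0.6635 [672.4 -24.6 146.6  57.5 -89. ] 0.0938
side 0.4765 [473.1 -25.2 153.4  67.3 -89.1] 0.0908
side 0.6635 [670.1 -22.5 154.4  61.9 -89.5] 0.091
slip 2 [0.536 0.193 1.461] spread mm [2.6 2.5]
slip 2 [0.416 0.318 1.548] spread mm [1.6 3.6]
```

Stone 2 is seated. The far stone now reads 6 mm nearer its jaw, probably the announced knock, but it is flat, square and within limits. Next I probe the sleeve's flats using the finger gap at several tilts.

```bash
cat >> h.py <<'E'
AX=np.r_[STAND,.054]
def hexpose(phi,back=0,flip=1):
    R=Rot.from_euler('z',SYAW)*Rot.from_euler('x',phi)*down(flip*np.pi/2)
    z=R.as_matrix()[:,2]; return (AX+z*(.019-back)).tolist(),R.as_quat().tolist()
def gapdev(g): # misalignment (deg) from the finger gap
    return 30-np.degrees(np.arccos(np.clip(g*np.cos(np.pi/6)/.036,0,1)))
E
python3 - <<'E'
from h import *
for f in(1,-1):
    print(f,[ (None if (q:=inverse_kinematics(*hexpose(np.radians(a),b,f))) is None else np.round(q,2)[[0,3,4,5]].tolist()) for a in(-40,-20,0,20,40) for b in(0,.08)])
print(current_joint_pos())
E
```

```text
1 [[0.24, -0.8, 1.07, -0.83], [0.32, -0.71, 1.21, -0.89], [0.05, -0.46, 0.87, -1.22], [0.1, -0.41, 1.04, -1.27], [-0.17, -0.0, 0.84, -1.75], [-0.17, -0.0, 1.01, -1.75], [-0.37, 0.39, 1.0, -2.2], [-0.41, 0.35, 1.16, -2.17], [-0.53, 0.62, 1.24, -2.47], [-0.6, 0.56, 1.39, -2.43]]
-1 [[0.24, -0.8, 1.07, 2.31], [0.32, -0.71, 1.21, 2.25], [0.05, -0.46, 0.87, 1.92], [0.1, -0.41, 1.04, 1.88], [-0.17, -0.0, 0.84, 1.39], [-0.17, -0.0, 1.01, 1.39], [-0.37, 0.39, 1.0, 0.94], [-0.41, 0.35, 1.16, 0.97], [-0.53, 0.62, 1.24, 0.67], [-0.6, 0.56, 1.39, 0.71]]
[-7.80348394e-01  2.26767498e-01  1.38757389e+00  1.84444521e-04
  1.52805369e+00 -7.81988720e-01]
```

```bash
python3 - <<'E'
from h import *
move_gripper(.056)
p,q=hexpose(0,.2); move_ptp(p,q)
for a in(0,18,-18):
    servo_line(*hexpose(np.radians(a),.075),rate=.15)
    hit=servo_line(*hexpose(np.radians(a)),rate=.06,contact_N=8)
    move_gripper(0); g=current_finger_gap()
    print(a,"hit",hit,"gap",round(g*1000,2),"dev",gapdev(g).round(1),"F",np.round(current_force(),1),"T",np.round(current_torque(),2))
    move_gripper(.056); servo_line(*hexpose(np.radians(a),.075),rate=.15)
print(current_clock())
E
```

```text
0 hit False gap 39.5 dev 11.8 F [-1.1 -5.   1.3] T [-0.54 -0.03 -0.01]
18 hit False gap 35.91 dev -0.2 F [-0.5 -6.  -1.7] T [-0.82  0.05  0.07]
-18 hit False gap 39.81 dev 13.3 F [-0.  -5.2  3.4] T [-0.93 -0.16 -0.01]
51.775
```

```bash
cat >> h.py <<'E'
def stroke(a0,a1,step=10,rate=.012,tmax=1.5):
    servo_line(*hexpose(np.radians(a0),.075),rate=.15)
    hit=servo_line(*hexpose(np.radians(a0)),rate=.06,contact_N=8)
    move_gripper(0); g0=current_finger_gap(); t0=np.array(current_torque()); log=[]; a=a0
    while a<a1-1e-6:
        a=min(a+step,a1); servo_line(*hexpose(np.radians(a)),rate=rate)
        log.append((round(a),*np.round(np.array(current_torque())-t0,2)[:1]))
        if abs(log[-1][1])>tmax: print("tight"); break
    print("stroke",a0,a,"hit",hit,"gap",round(g0*1000,2),round(current_finger_gap()*1000,2),log,"F",np.round(current_force(),1))
    move_gripper(.056); servo_line(*hexpose(np.radians(a),.075),rate=.15)
E
python3 - <<'E'
from h import *
stroke(-30,30)
print(current_clock())
for c in("top","side"):
    d=capture(c);cv2.imwrite(f"pics/s1{c}.png",cv2.resize(d["image"][100:240,210:360],(640,600)))
E
```

```text
stroke -30 30 hit False gap 38.18 38.04 [(-20, np.float64(0.33)), (-10, np.float64(0.14)), (0, np.float64(0.03)), (10, np.float64(0.24)), (20, np.float64(0.44)), (30, np.float64(0.72))] F [-4.7 -9.6 15.6]
57.6833
```

View pics/s1side.png

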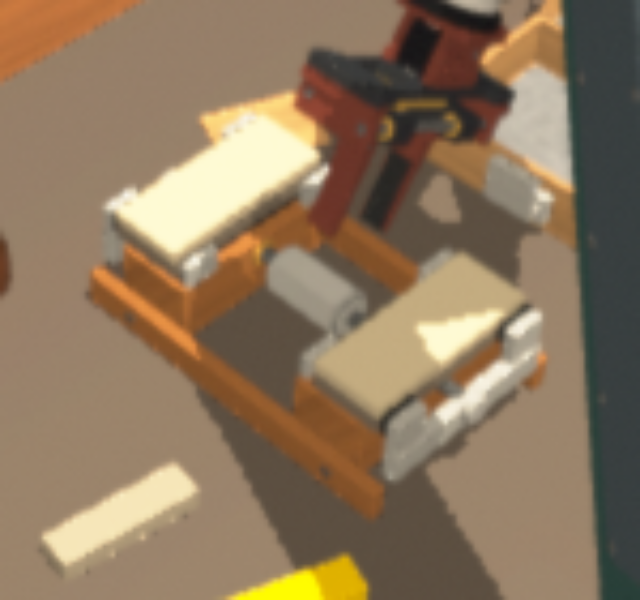

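```bash
python3 - <<'E'
from h import *
f0=np.array(current_force());print("free F",f0.round(1),np.round(current_torque(),2))
for a in(30,36,24):
    servo_line(*hexpose(np.radians(a),.075),rate=.15)
    f0=np.array(current_force());servo_line(*hexpose(np.radians(a)),rate=.08,contact_N=8)
    move_gripper(0); g=current_finger_gap()
    Rm=Rot.from_quat(current_orientation()).as_matrix()
    print(a,"gap",round(g*1000,2),"dev",gapdev(g).round(1),"dF tool",(Rm.T@(np.array(current_force())-f0)).round(1),"T",np.round(current_torque(),2))
    move_gripper(.056)
servo_line(*hexpose(np.radians(a),.075),rate=.15)
for n in("top","side"):
  for t,d in((1,dict(np.load(f"{n}1.npz"))),(2,capture(n))):
    W=cloud(d); out=[]
    for lo,hi in((.40,.455),(.685,.75)):
        m=(W[...,0]>lo)&(W[...,0]<hi)&(abs(W[...,1]+.0255)<.08)&(abs(W[...,1]+.0255)>.043)&(W[...,2]>.075)&(W[...,2]<.0885)
        out.append((m.sum(),np.median(W[m][:,0]).round(4)))
    print(n,t,out)
print(current_clock())
E
```

```text
free F [ 0.1 -0.3  0.1] [-0.14 -0.1  -0.04]
30 gap 37.94 dev 5.9 dF tool [-3.5 -1.2 -1.5] T [-1.15 -0.06 -0.01]
36 gap 38.98 dev 9.7 dF tool [-3.  -0.9 -1.8] T [-1.06 -0.02  0.04]
24 gap 36.24 dev 0.7 dF tool [-4.   0.5 -1.3] T [-1.12 -0.    0.03]
top 1 [(np.int64(64), np.float64(0.4301)), (np.int64(56), np.float64(0.7123))]
top 2 [(np.int64(36), np.float64(0.4351)), (np.int64(54), np.float64(0.7082))]
side 1 [(np.int64(184), np.float64(0.4321)), (np.int64(73), np.float64(0.711))]
side 2 [(np.int64(163), np.float64(0.435)), (np.int64(71), np.float64(0.7066))]
66.1667
```

The deviation model holds: the flats now lie at 24°, so θ ≈ 84°. Both jaws moved in about 4 mm, so the direction is right. I continue with aligned strokes.

```bash
python3 - <<'E'
from h import *
stroke(-36,30)
stroke(-30,30)
stroke(-30,-12,step=3)
print(current_clock())
E
```

```text
stroke -36 30 hit False gap 36.54 36.07 [(-26, np.float64(0.3)), (-16, np.float64(-0.14)), (-6, np.float64(-0.09)), (4, np.float64(-0.13)), (14, np.float64(0.27)), (24, np.float64(0.45)), (30, np.float64(0.65))] F [-4.3 -9.5 14.7]
stroke -30 30 hit False gap 36.13 35.57 [(-20, np.float64(0.25)), (-10, np.float64(0.02)), (0, np.float64(0.12)), (10, np.float64(0.27)), (20, np.float64(0.48)), (30, np.float64(0.73))] F [ -4.7 -10.4  14.9]
stroke -30 -12 hit False gap 35.75 36.03 [(-27, np.float64(0.31)), (-24, np.float64(0.08)), (-21, np.float64(0.01)), (-18, np.float64(-0.01)), (-15, np.float64(-0.03)), (-12, np.float64(-0.07))] F [-1.9 -5.6 10. ]
86.25
```

```bash
python3 - <<'E'
from h import *
def jaws():
  for n in("top","side"):
    W=cloud(capture(n)); out=[]
    for lo,hi in((.40,.455),(.685,.75)):
        m=(W[...,0]>lo)&(W[...,0]<hi)&(abs(W[...,1]+.0255)<.08)&(abs(W[...,1]+.0255)>.043)&(W[...,2]>.075)&(W[...,2]<.0885)
        out.append((int(m.sum()),np.median(W[m][:,0]).round(4)))
    print(n,out)
jaws()
stroke(-12,-2,step=2,tmax=.5)
jaws()
print(current_clock())
d=capture("side");cv2.imwrite("pics/s3.png",cv2.resize(d["image"][100:240,210:360],(640,600)))
E
```

```text
top [(41, np.float64(0.4452)), (41, np.float64(0.7004))]
side [(125, np.float64(0.4417)), (27, np.float64(0.7007))]
tight
stroke -12 -4 hit False gap 35.7 35.7 [(-10, np.float64(0.18)), (-8, np.float64(0.04)), (-6, np.float64(-0.01)), (-4, np.float64(-0.91))] F [-1.2 -6.7  5. ]
top [(25, np.float64(0.4439)), (35, np.float64(0.6997))]
side [(110, np.float64(0.4419)), (30, np.float64(0.7))]
90.7333
```

View pics/s3.png

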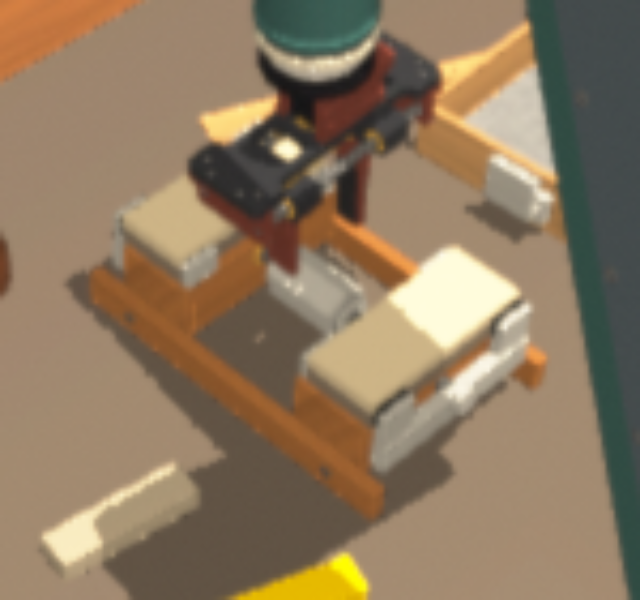

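The sleeve is tight: the torque jumped at about 4.1 rad. In the picture both stones are clamped between stops and pads (530,330 / 120,240). Now the slips go into the case. I'll grasp the one near the honey jar off-centre, for clearance.

```bash
cat >> h.py <<'E'
CASE=np.array([.5572,-.3209]);CY=np.radians(3.1)
def case_pt(x,y): return CASE+x*np.array([np.sin(CY),-np.cos(CY)])+y*np.array([np.cos(CY),np.sin(CY)])
def do_slip(s,cy,off=0.):
    u=np.array([np.cos(s[2]),np.sin(s[2])]); u*=np.sign(u[1])   # long axis, towards +y
    g=np.r_[s[:2]+off*u,s[2]]
    pick(g,z=.004,opening=.055)
    if abs(current_finger_gap()-.03)>.006: print("LOST");return False
    t=case_pt(-off,cy)
    place(*t,CY,.0115,.05,up=.24)
    return True
E
python3 - <<'E'
from h import *
p,q=hexpose(np.radians(-4),.2); servo_line(p,rate=.25)
S=find("slip"); S.sort(key=lambda s:s[1])
do_slip(S[0],.045)
print(current_clock())
S=find("slip"); S=[s for s in S if s[1]>0]
if S: do_slip(max(S,key=lambda s:s[1]),-.045,.025)
go([.45,.1,.3],0)
print(current_clock()); find("slip")
d=capture("top");cv2.imwrite("pics/s4.png",cv2.resize(d["image"][90:300,200:480],(800,600)))
E
```

```text
slip 2 [0.536 0.193 1.456] spread mm [2.6 2.6]
slip 2 [0.416 0.318 1.535] spread mm [1.  3.3]
hit False z 0.0042
gap 0.0302
gap lifted 0.03 F [ 0.4  0.8 -2.2]
gap before place 0.0297
place hit True z [ 0.6012 -0.3179  0.0103] want 0.0115
102.65
slip 2 [0.416 0.318 1.542] spread mm [2.1 2.8]
hit False z 0.0042
gap 0.0301
gap lifted 0.0296 F [-0.6  0.5 -2.3]
gap before place 0.0298
place hit True z [ 0.5101 -0.2978  0.0103] want 0.0115
116.6417
```

View pics/s4.png

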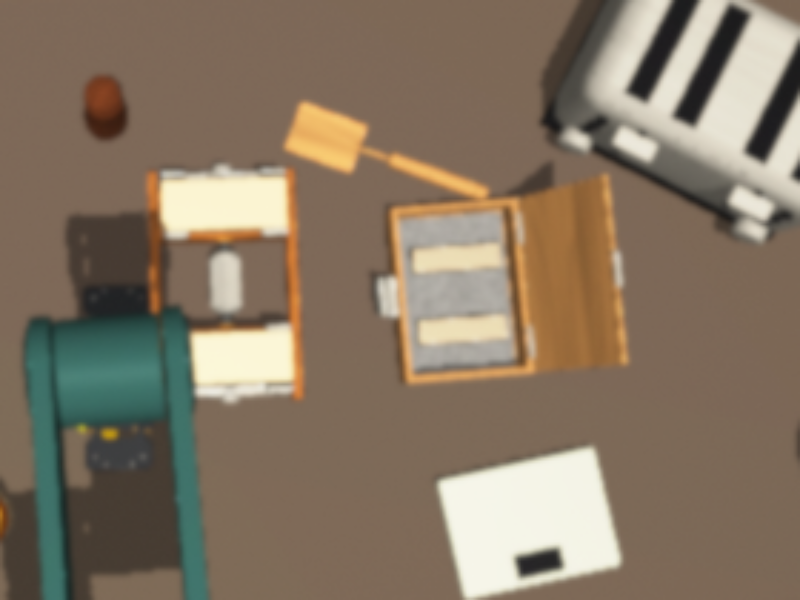

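Picture: both slips lie in the case (458,257 / 463,330), both beds hold stones, no third slip anywhere, and the toaster is clear of the lid's swing. Now I close the lid.

```bash
python3 - <<'E'
from h import *
move_gripper(0)
go([*case_pt(0,-.03),.33],CY); go([*case_pt(.20,-.03),.33],CY)
print(servo_line([*case_pt(.20,-.03),.15],rate=.15,contact_N=6))
f0=np.array(current_force())
for x in(.15,.12,.1,.08,.06,.045):
    servo_line([*case_pt(x,-.03),.15],rate=.08); print(x,(np.array(current_force())-f0).round(1))
sleep(2.0)
servo_line([*case_pt(.045,-.03),.25],rate=.15)
W=cloud(capture("side")); print(current_clock())
p=case_pt(-.0725,0)
go([*p,.2],CY); servo_line([*p,.085],rate=.12)
h=servo_line([*p,.062],rate=.02,contact_N=2.5);print("touch",h,np.round(current_position(),4))
f0=np.array(current_force())
h=servo_line([*p,.051],rate=.015,contact_N=25);print("press",h,np.round(current_position(),4),np.round(np.array(current_force())-f0,1),np.round(current_force(),1))
sleep(.3); print(np.round(current_force(),1))
servo_line([*p,.25],rate=.12); go([.45,.1,.3],0); print(current_clock())
for c in("top","side"):
    d=capture(c);W=cloud(d); 
    for cx in(.06,0,-.04,-.065):
        q=case_pt(cx,.05); m=np.hypot(W[...,0]-q[0],W[...,1]-q[1])<.012; print(c,cx,np.nanmedian(W[m][:,2]).round(4),int(m.sum()))
d=capture("side");cv2.imwrite("pics/s5.png",cv2.resize(d["image"][50:220,210:440],(800,600)))
E
```

```text
False
0.15 [ 0.2 -1.7 -0.3]
0.12 [ 0.7 -0.3  0.2]
0.1 [ 1.9 -0.7 -0.7]
0.08 [ 1.5 -0.7 -1.6]
0.06 [ 0.9  0.6 -0.1]
0.045 [ 1.2 -0.6 -0.4]
127.1083
touch True [ 0.5531 -0.2484  0.0666]
press True [ 0.5526 -0.2481  0.0588] [-1.4  1.8  4.1] [-1.6  1.1  7.8]
[-1.   0.4  8. ]
133.7333
top 0.06 0.0576 38
top 0 0.0601 40
top -0.04 0.06 36
top -0.065 0.0608 35
side 0.06 0.0558 29
side 0 0.0552 26
side -0.04 0.0559 22
side -0.065 0.0558 4
```

View pics/s5.png

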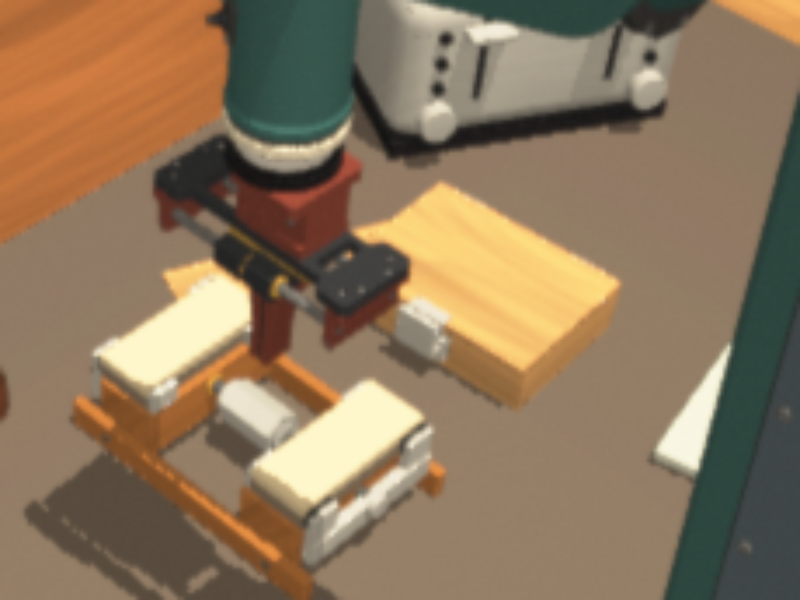

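The lid looks shut. I'll confirm with a second touch at its far edge, pressing moderately, then compare both cameras before handing in.

```bash
python3 - <<'E'
from h import *
p=case_pt(-.0725,0)
go([*p,.2],CY); servo_line([*p,.075],rate=.12)
h=servo_line([*p,.052],rate=.01,contact_N=2.5);print("touch",h,np.round(current_position(),4))
h=servo_line([*p,.05],rate=.01,contact_N=20);print("press",h,np.round(current_position(),4),np.round(current_force(),1))
servo_line([*p,.075],rate=.05)
h=servo_line([*p,.05],rate=.01,contact_N=2.5);print("touch",h,np.round(current_position(),4))
servo_line([*p,.25],rate=.12)
p=case_pt(.06,.0); go([*p,.2],CY); servo_line([*p,.075],rate=.12)
h=servo_line([*p,.05],rate=.01,contact_N=2.5);print("touch at hinge",h,np.round(current_position(),4))
servo_line([*p,.25],rate=.12)
go([.3,-.5,.32],0); print(current_clock())
for c in("top","side"):
    d=capture(c);W=cloud(d)
    for x in(.477,.663):
        m=(abs(W[...,0]-x)<.037)&(abs(W[...,1]+.0255)<.09)&(W[...,2]>.0855)&(d["image"].min(2)>60)
        m=cv2.morphologyEx(m.astype(np.uint8),cv2.MORPH_OPEN,np.ones((5,5)))>0
        if m.any(): print(c,x,rect(W[m][:,:2]),np.median(W[m][:,2]).round(4))
    for b in blobs(d):
        if b["n"]<2500: print(c,b["px"],b["c"],b["L"],b["zm"])
d=capture("top");cv2.imwrite("pics/fin.png",cv2.resize(d["image"],(800,600)))
E
```

```text
touch True [ 0.5533 -0.2485  0.0588]
press True [ 0.5533 -0.2485  0.0588] [-2.   0.6  7.1]
touch True [ 0.5533 -0.2485  0.0588]
touch at hinge True [ 0.5604 -0.3808  0.0589]
148.4
top 0.477 [480.5 -28.  144.3  62.   89.2] 0.0933
top 0.663 [664.4 -23.1 143.4  60.8 -88.8] 0.0933
top [113. 116.] [833.4 571.8] [160.3 101.9] 107.8
top [236. 127.] [787.4 117.5] [42.8 41.1] 117.1
top [165. 147.] [732.9 380.3] [107.5  31.7] 20.1
top [ 59. 178.] [608.3 712.3] [110.9  90.8] 199.1
top [115. 199.] [543.8 549.2] [61.5 60.5] 91.7
top [226. 235.] [411.6 160. ] [109.5  29.9] 20.5
top [119. 244.] [377.9 528.8] [103.8  79.1] 62.2
top [385. 271.] [ 271.  -400.7] [201.9 150.7] 18.3
top [193. 270.] [290.2 277.5] [61.3 60. ] 93.5
side 0.477 [477.5 -26.5 155.7  64.4 -87.3] 0.0908
side 0.663 [662.7 -23.2 153.7  66.2  89.8] 0.0907
side [202. 149.] [785.  119.4] [47.6 43.6] 89.0
side [441. 171.] [ 244.3 -402. ] [206.7 104.6] 15.2
side [ 69. 217.] [827.5 555.9] [191.6 102.6] 95.8
side [145. 216.] [731.8 382.3] [116.1  31.1] 18.0
side [276. 241.] [410.6 163.1] [110.6  35.5] 17.7
side [129. 288.] [542.  552.5] [63.2 61.6] 80.8
side [277. 289.] [287.2 281.4] [64.  59.2] 84.8
side [173. 326.] [376.9 532.6] [104.   80.7] 55.7
side [ 44. 377.] [296.1 786.9] [111.3  26.6] 388.8
```

View pics/fin.png

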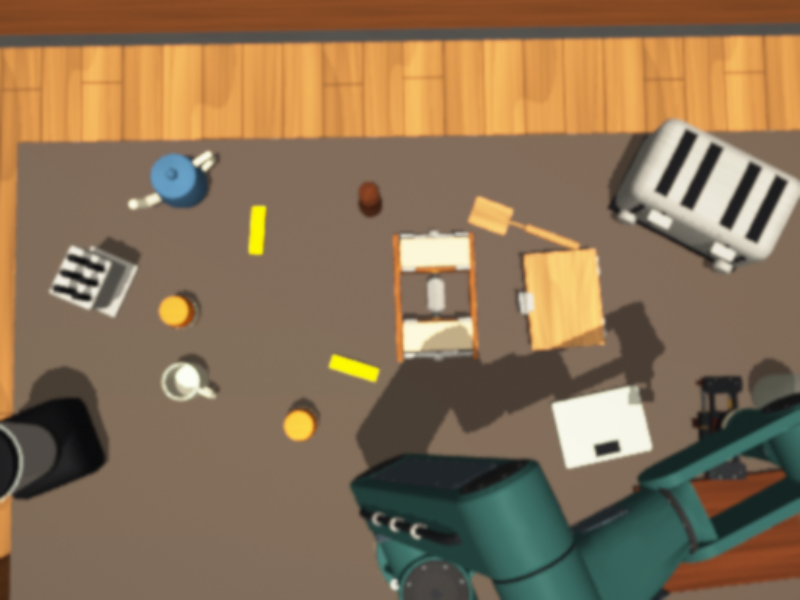

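The lid's far edge (58.8 mm) and hinge side (58.9 mm) are level, so it has clicked. The stones sit at the gripped spacing, and the picture shows the bystanders unmoved and no slips left on the counter. I'm handing in.

```bash
python3 -c "
from bench import *
close_job(); print(current_clock())"
```

```text
the job is handed in; nothing more can be done
the job is handed in; nothing more can be done
```

The job is done and handed in at about 150 s on the robot's clock, against the 210 s limit. The hand-in gave no verdict.

**Stones and sleeve:** One large whetstone lies across each bed. I turned the sleeve in five strokes until the torque jumped, at my estimate of about 4.1 rad, the end stop. The last camera fit puts the stones at the gripped position, within about 3 mm and a few degrees of square. I judged the grip force only by that torque jump and the jaw positions, since there is no direct reading of it.

**Case:** Both slip stones on the counter are in the case; no third one showed up. I shut the lid and pressed it past the catch. Touch checks gave 58.8 mm at the far edge and 58.9 mm near the hinge, so it is level.

**What went wrong on the way:**
- The grip slackened once and the second whetstone fell back onto the counter. I found it again and placed it.
- After it was placed, the far stone read 6 mm nearer its jaw, probably the announced knock. The jaws pushed it back when they closed.
- The first sleeve stroke gripped the flats about 6° off. I corrected that by measuring the finger gap.

**Bystanders:** The jars, mug and mill are where they were to within measurement noise. The one outlier is the mug, which read about 13 mm different in the side view but was unchanged from the top. The spatula looks unmoved in the final picture, but I did not measure it.

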